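# Park the transit pin, drop the bean-board cover on its hidden pin, hold it down

### The job

Get the loaded bean board ready for cutting: draw the transit pin out of the board and park it hanging in the notch of the small bracket, letting go of it. Then lay the hold-down cover between the board's two rails, slide it along until it drops over the locating pin hidden under it, and press it fully home against the springs; finish while still holding the cover pressed down. Leave the other things on the bench where they are.

Things in the scene. Friction and masses are not known exactly. Their poses are not given: they have to be found in the camera images.
- board: Aluminium bean board fixed to the bench, 140 (x) x 270 (y) x 52 mm; origin at the centre of its underside, z up. Two rails along y, 220 mm long, inner faces at x = +-56 mm, tops at z = 52 mm. Between them the grey bean bed, 230 mm long, top at z = 34 mm when up, in two halves with a 25 mm wide slot along x = 0; in the slot a ridge, top at z = 24 mm.
- pinline (a point): Point in the board's slot, 40 mm above the bench, axes as the board's, 15 mm from its centre towards -y: the middle of the locating pin's range. That steel stub, 10 mm wide, top 40 mm above the bench, stands upright up to 20 mm either way along y from here. Its place is not reported: feel for it by sliding the cover along y, or see it before it is covered.
- bed (a joint): Sprung bean bed of the board: travel in m, 0 = up, 0.008 = fully down (bed top 26 mm above the bench). Springs push up with 7 N at the top and 12 N fully down; the cover's own weight does not push it down.
- cover: Loose aluminium hold-down cover, about 0.45 kg, plate 108 (x) x 150 (y) x 22 mm, flat on the bench, handle up; origin at the centre of its underside. Fits between the rails with 2 mm to spare each side, its y along the board's y, either way round. Underside above the bench: 40 mm riding on the locating pin, about 34 dropped over it onto the bed, 26 pressed home.
- handle (a point): Middle of the cover's black bridge handle, 46 mm above its underside: bar 60 mm long along x, 14 mm thick along y, 34 to 58 mm above the underside, open below; pinch it across y.
- hole (a point): Mouth of the blind hole in the middle of the cover's underside (the cover's origin): 14 mm along the cover's y, 18 mm along x, 17 mm deep, square edged. It drops over the locating pin. The cover cannot go on while the transit pin is in the board.
- transitpin: Loose steel transit pin standing upright in a 10 mm bore in the board's ridge, at x = 0, y = +32 mm of the board; 80 g; origin at the centre of its foot, z up. Stem 8 mm thick up to z = 21 mm, collar 22 mm wide from z = 21 to 25 mm, round head 16 mm thick from z = 25 to 65 mm. In the board its foot is 3 mm above the bench.
- notch (a point): Seat of the notch in the small aluminium bracket (block 40 x 40 mm, 45 mm high, on a 70 x 70 mm foot, fixed to the bench): a point level with the block's top. The notch is a slot 12 mm wide in y, open above, from 20 mm at -x (open end) to 12 mm at +x (closed end), 40 mm deep. The pin hangs in it upright by its collar, stem in the slot, foot 21 mm below this point.
- jar: Bystander: glass jar with white cap, 64 mm wide, 90 mm high; origin under its centre.
- dish: Bystander: low glass dish, 84 mm wide, 16 mm high; origin under its centre.
- weight: Bystander: brass balance weight, 32 mm wide, 48 mm high; origin under its centre.
- brush: Bystander: bench brush lying flat, 150 mm long along its x.
- bowl: Bystander: white bowl, 100 mm wide, 40 mm high; origin under its centre.
- washbottle: Bystander: white bottle, 60 mm wide, 150 mm high; origin under its centre.
- punch: Bystander: grey plastic case, 30 x 90 x 25 mm; origin under its centre.
Things that resemble listed ones, but are neither listed nor needed, are in the scene too. Leave any turquoise look-alike of the cover alone. Leave any green look-alike of the part that bears notch alone.

How it is judged:
By the outcome, as a careful person would: the job done as asked, in the order asked, and still so for the second after the job is handed in, while the arm keeps its last pose, push and grip.
It also fails if it takes over 72 s, if anything falls off the work surface, if the arm or the gripper's body presses on something with over 40 N, if the wrist force passes 120 N, or if a joint passes its speed limit or range.

### The arm

A 6-joint arm with a two-finger parallel gripper is mounted at the origin on the work surface. World frame = base frame: x ahead of the robot, y to its left, z up, the work surface at z = 0. Lengths are in m, angles in rad, forces in N, time in s.
With the tool pointing down it reaches from about 0.3 to 0.75 m from the base axis. Payload 8.5 kg.
Tool frame: the origin (TCP) lies at the very end of the fingers, on their centre line; the grasp point (between the pads) lies 19 mm behind it (manip.grasp_offset is the distance from the TCP to the grasp point, in m); z points along the fingers, y is the line along which they close (so a half turn about z gives the same grasp; the last joint's range is limited). The gripper opens to 85 mm and grips with 20 to 120 N. Pads are 22 mm wide; open, the fingers measure 114 mm over their backs; the gripper's body (76 mm by 85 mm) begins 54 mm behind the grasp point. The pads swing forward as they close: fully open they stand 13 mm farther back than shut.
Start: joints at [1.115, 0.381, 1.297, -0, 1.464, -0.215], TCP at [0.131, 0.534, 0.231] pointing down, gripper open.
Joint ranges: [-3.11, 3.11], [-0.89, 2.33], [0.22, 2.48], [-1.42, 4.56], [0.17, 2.85], [-2.88, 2.88]. Speed limits (rad/s): [2.39, 2.39, 3.14, 3.14, 3.14, 3.14].

### API

Orientations are given as a 3x3 rotation matrix whose columns are the frame's x, y, z axes.
In Python, from cell import manip, fingers, vision, order gives the robot as it stands. Calls block until the motion is done:
- manip.goto(position, orientation): joint-space move of the TCP to a pose.
- manip.line_to(position, rate=0.15, rot=None): straight line of the TCP; rot=None keeps the orientation; rate is the mean speed in m/s.
- manip.move_j(angles): joint-space move.
- fingers.open_gripper() and fingers.close(): open the fingers fully, or close them until they stop; the grip force is fixed at half the most.
- manip.wait(seconds).
- manip.inverse_kinematics(position, orientation): joint angles nearest the present ones, or None.
- vision.snapshot(name): name is "scene" or "top" or "wrist"; returns the picture (384x512x3 uint8, red, green, blue); there is no depth.
- vision.camera_params(name): a dict with "K" (3x3 intrinsics, pixels), "T" (4x4, takes a point from camera to world coordinates). Camera axes: x right, y up, looking along -z (the intrinsics and any distortion apply to the point x, -y, -z); pixel columns grow to the right and rows downward; lengths in m; the calibration is good to about 2 mm. A picture is of the moment at which its call begins: read the wrist's pose just before it. camera_params takes no time and is no camera call; for the wrist camera it gives the pose at the moment of the call.
A pose or a line that the arm cannot do raises manip.Unreachable and nothing moves.
- order.finish_job(): hands the job in; it is judged then, once.
Readings, each from a call of its own:
- manip.current_clock(): time.
- manip.current_qpos(): joint angles.
- manip.current_qvel(): joint speeds.
- manip.current_tau(): joint torques, N m.
- manip.current_tcp_pos(): TCP position.
- manip.current_orientation(): TCP orientation.
- manip.current_wrist_force(): force on the tool from outside, world axes, zero at the start.
- manip.current_moment(): the same for the moment, N m.
- manip.current_finger_gap(): finger opening in m.
- manip.current_grip_force(): force on a finger pad.
Only numpy, scipy, OpenCV 4.12 (cv2) and the standard library are available. Lean on these libraries where they do the work, as an engineer would, in place of code of your own. Each camera call takes 0.05 s, during which the arm holds its last target. There are 200 camera calls.

## Working session

There is one attempt and no reset: what is moved stays moved. The work goes in short steps, each a Python script; the robot and the scene stay as the last script left them, time stands still between calls to the robot, and variables do not carry over. Pictures are saved under pics/ and viewed, at most 10 in all, crops included, and the job is handed in when it is done.

```bash
mkdir -p pics; ls; python3 - <<'E'
from cell import manip, fingers, vision, order
import cv2,numpy as np
np.set_printoptions(precision=4,suppress=True)
for n in ["scene","top"]:
    im=vision.snapshot(n); cv2.imwrite(f"pics/{n}0.png",cv2.resize(im[:,:,::-1],(800,600),interpolation=cv2.INTER_CUBIC)); np.save(f"{n}0.npy",im)
    p=vision.camera_params(n); print(n,p)
print(manip.current_clock(),manip.current_orientation())
E
```

```text
pics
scene {'K': array([[362.4486,   0.    , 257.8126],
       [  0.    , 362.4486, 195.7264],
       [  0.    ,   0.    ,   1.    ]]), 'T': array([[-0.8447, -0.2983,  0.4444,  1.0027],
       [ 0.5348, -0.5059,  0.6768,  0.7641],
       [ 0.023 ,  0.8094,  0.5868,  0.6923],
       [ 0.    ,  0.    ,  0.    ,  1.    ]])}
top {'K': array([[487.4199,   0.    , 255.2837],
       [  0.    , 487.4199, 191.7034],
       [  0.    ,   0.    ,   1.    ]]), 'T': array([[-0.0086,  0.9859, -0.1672,  0.2871],
       [-0.9998, -0.0111, -0.0139,  0.0268],
       [-0.0156,  0.1671,  0.9858,  1.6679],
       [ 0.    ,  0.    ,  0.    ,  1.    ]])}
0.1 [[-0.9712  0.2384 -0.0005]
 [ 0.2384  0.9712 -0.0011]
 [ 0.0003 -0.0012 -1.    ]]
```

View pics/scene0.png

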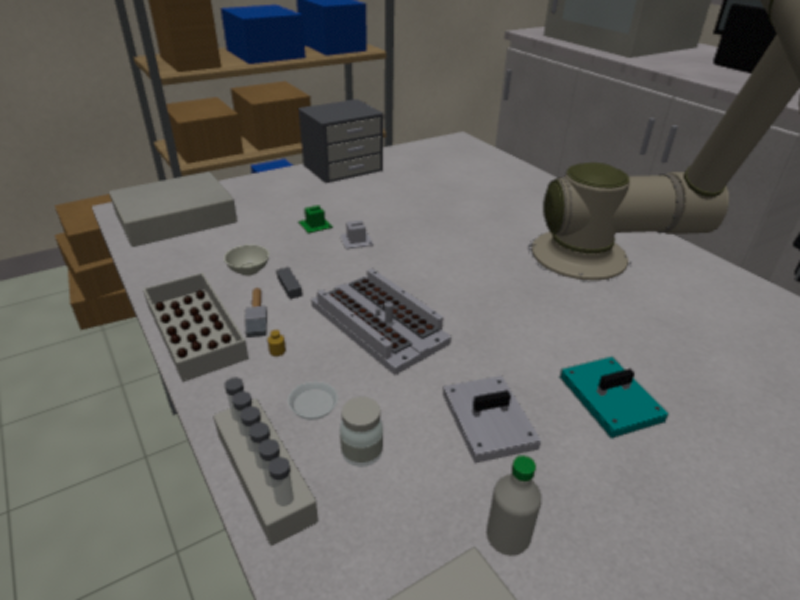

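View pics/top0.png

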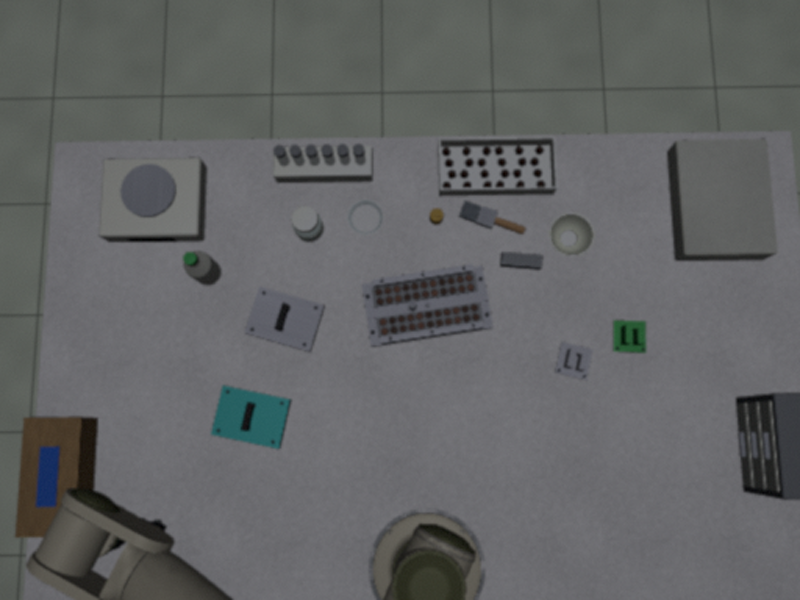

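The scene and top views show the bracket at about (573,360), with the green look-alike at (630,337). The board is at (428,305) with the pin at (412,307), so board +y points roughly to image left. The silver cover is at (285,318) and the turquoise one at (250,417). All of these are top-view pixels at 800x600.

```bash
cat > h.py <<'E'
from cell import manip, fingers, vision, order
import cv2,numpy as np
np.set_printoptions(precision=4,suppress=True)
def cast(p,uv,z):
    uv=np.atleast_2d(np.array(uv,float)); K,T=p["K"],p["T"]
    d=np.c_[(uv[:,0]-K[0,2])/K[0,0],-(uv[:,1]-K[1,2])/K[1,1],-np.ones(len(uv))]@T[:3,:3].T
    o=T[:3,3]; return o+d*((z-o[2])/d[:,2])[:,None]
def proj(p,X):
    X=np.atleast_2d(X); c=(X-p["T"][:3,3])@p["T"][:3,:3]; K=p["K"]
    return np.c_[K[0,0]*c[:,0]/-c[:,2]+K[0,2],K[1,1]*-c[:,1]/-c[:,2]+K[1,2]]
def R(yaw):  # tool down; finger-closing axis (tool y) at angle yaw in world
    c,s=np.cos(yaw),np.sin(yaw); y=np.array([c,s,0]); z=np.array([0,0,-1.]); return np.c_[np.cross(y,z),y,z]
E
python3 - <<'E'
from h import *
p=vision.camera_params("top")
s=.64
for n,uv,z in [("boardc",(428,305),.052),("brd L",(370,320),.05),("brd R",(485,297),.05),("tpin",(412,307),.068),("cover handle",(283,318),.058),("bracket",(573,361),.045),("c h top",(287,306),.058),("c h bot",(279,330),.058)]:
    print(n,cast(p,np.array(uv)*s,z))
w=vision.camera_params("wrist");print(w); Rt=manip.current_orientation(); t=manip.current_tcp_pos()
print(t,Rt.T@(w["T"][:3,3]-t)); print(Rt.T@w["T"][:3,:3])
E
```

```text
boardc [[ 0.5485 -0.0128  0.052 ]]
brd L [[0.5176 0.1121 0.05  ]]
brd R [[ 0.5649 -0.1357  0.05  ]]
tpin [[0.542  0.0217 0.068 ]]
cover handle [[0.5228 0.298  0.058 ]]
bracket [[ 0.4257 -0.3191  0.045 ]]
c h top [[0.5487 0.2898 0.058 ]]
c h bot [[0.497  0.3061 0.058 ]]
{'K': array([[283.6031,   0.    , 253.6359],
       [  0.    , 283.6031, 195.2661],
       [  0.    ,   0.    ,   1.    ]]), 'T': array([[ 0.2393, -0.9272, -0.2881,  0.0568],
       [ 0.971 ,  0.2277,  0.0733,  0.5523],
       [-0.0024, -0.2973,  0.9548,  0.373 ],
       [ 0.    ,  0.    ,  0.    ,  1.    ]])}
[0.131  0.5339 0.2308] [ 0.0765 -0.     -0.1422]
[[-0.0008  0.9547  0.2976]
 [ 1.      0.0004  0.0013]
 [ 0.0011  0.2976 -0.9547]]
```

```bash
python3 - <<'E'
from h import *
import pickle
d=np.deg2rad; out={}
for n,pos,yaw in [("cover",(.523,.298,.2),72.5),("board",(.545,0.0,.22),98),("brk",(.426,-.319,.17),90)]:
    manip.goto(np.array(pos),R(d(yaw)))
    p=vision.camera_params("wrist"); im=vision.snapshot("wrist"); out[n]=(p,im); print(n,manip.current_clock(),manip.current_qpos())
    cv2.imwrite(f"pics/w_{n}.png",cv2.resize(im[:,:,::-1],(800,600),interpolation=cv2.INTER_CUBIC))
pickle.dump(out,open("w.pkl","wb"))
E
```

```text
cover 1.825 [ 0.3233  0.494   1.1998  0.0002  1.4475 -0.9437]
board 3.025 [-0.2153  0.3804  1.3316  0.0003  1.4297 -1.9268]
brk 4.375 [-0.8632  0.4031  1.4494  0.0002  1.2888 -2.4358]
```

View pics/w_cover.png

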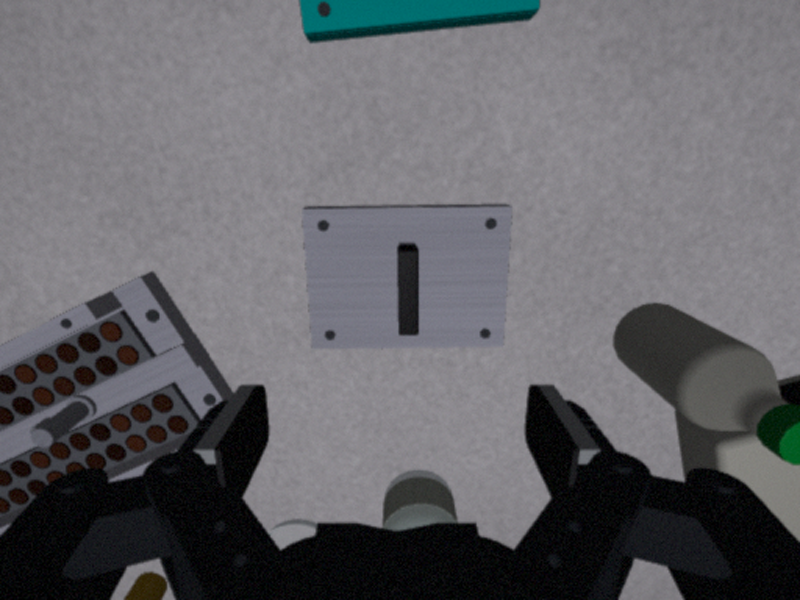

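View pics/w_board.png

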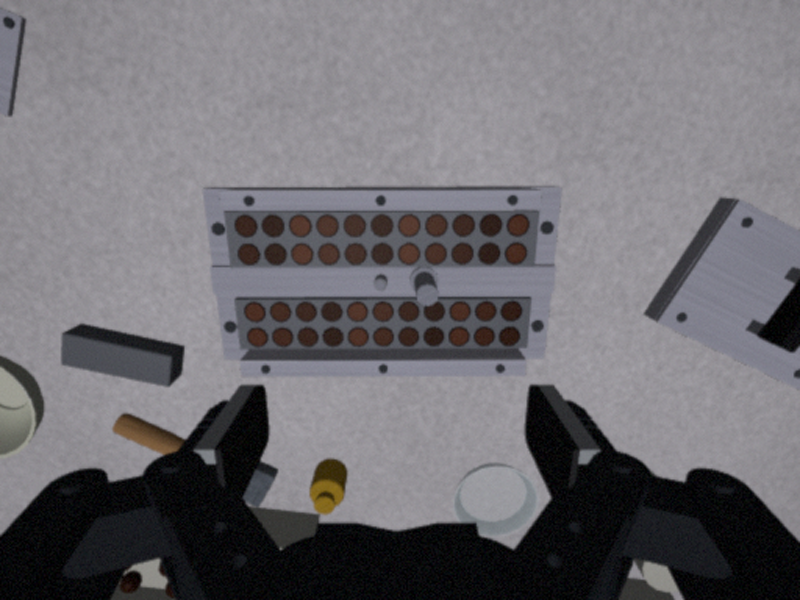

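View pics/w_brk.png

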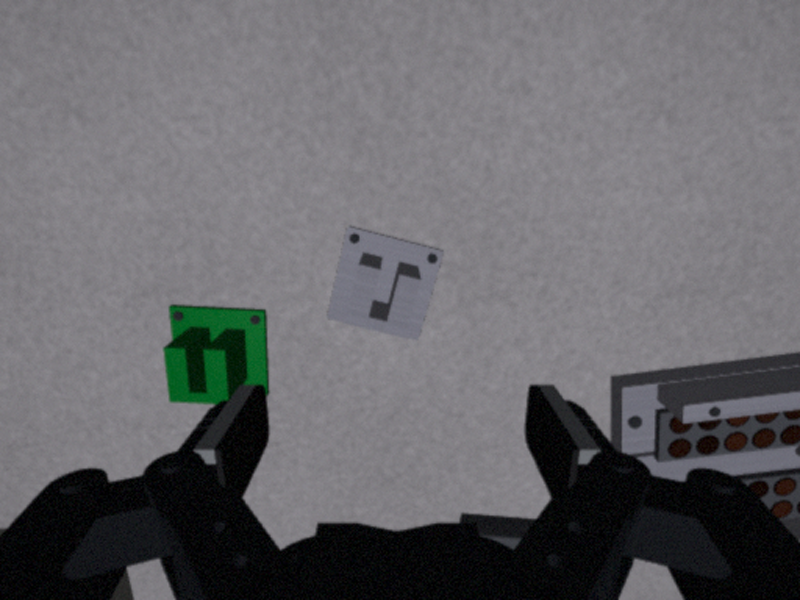

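Cover: plate corners at (303,207), (511,207), (504,346) and (311,348), with the bar at (408,290). Board: transit pin head at (427,290), and the locating stub is visible at (381,282). Bracket: foot centre at about (385,284), with the notch opening to image up (world -x). I'll zoom in on the board and bracket.

```bash
python3 - <<'E'
from h import *
import pickle
w=pickle.load(open("w.pkl","rb"))
im=w["board"][1][115:247,130:362,::-1]; a=cv2.resize(im,None,fx=3.4,fy=3.4,interpolation=cv2.INTER_CUBIC); cv2.imwrite("pics/zb.png",a)
im=w["brk"][1][138:224,200:292,::-1]; im=cv2.convertScaleAbs(im,alpha=1.4); cv2.imwrite("pics/zk.png",cv2.resize(im,None,fx=6,fy=6,interpolation=cv2.INTER_CUBIC))
for n in ["cover","brk"]:
    p,im=w[n]; hsv=cv2.cvtColor(im,cv2.COLOR_RGB2HSV); 
    print(n,[im[y,x] for x,y in ([(210,170),(300,170),(150,130)] if n=="cover" else [(225,190),(225,150),(150,130)])])
    # bluish aluminium: b-r
    b=im.astype(int); m=((b[...,2]-b[...,0]>12)&(b[...,1]-b[...,0]<25)).astype(np.uint8)
    m=cv2.morphologyEx(m,cv2.MORPH_CLOSE,np.ones((5,5)))
    cs=cv2.findContours(m,0,2)[0]
    for c in cs:
        if cv2.contourArea(c)>800: print(cv2.contourArea(c),cv2.minAreaRect(c),cv2.approxPolyDP(c,4,True)[:,0].tolist())
E
```

```text
cover [array([119, 118, 129], dtype=uint8), array([122, 119, 130], dtype=uint8), array([130, 130, 133], dtype=uint8)]
1943.5 ((101.82463836669922, 229.12869262695312), (76.93895721435547, 87.35022735595703), 16.8583984375) [[75, 185], [78, 197], [106, 229], [93, 231], [86, 240], [70, 241], [55, 251], [63, 255], [58, 261], [114, 243], [126, 263], [132, 262], [129, 253], [136, 249], [119, 226], [110, 223], [110, 210], [87, 179]]
10737.5 ((260.0, 177.0), (88.0, 132.0), 90.0) [[326, 133], [194, 135], [201, 221], [320, 220]]
brk [array([116, 115, 127], dtype=uint8), array([55, 57, 62], dtype=uint8), array([140, 137, 141], dtype=uint8)]
3080.0 ((245.38238525390625, 181.47059631347656), (61.11897659301758, 58.451087951660156), 14.03624439239502) [[223, 147], [231, 153], [225, 157], [222, 151], [211, 201], [266, 216], [279, 169], [273, 169], [271, 158]]
```

View pics/zb.png

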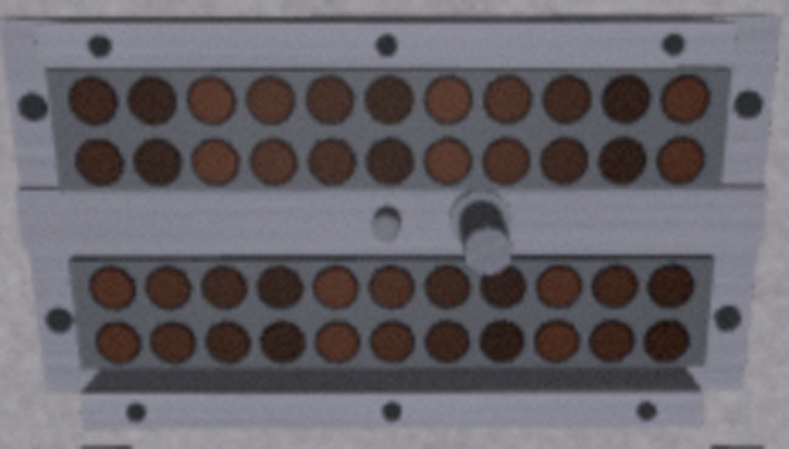

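View pics/zk.png

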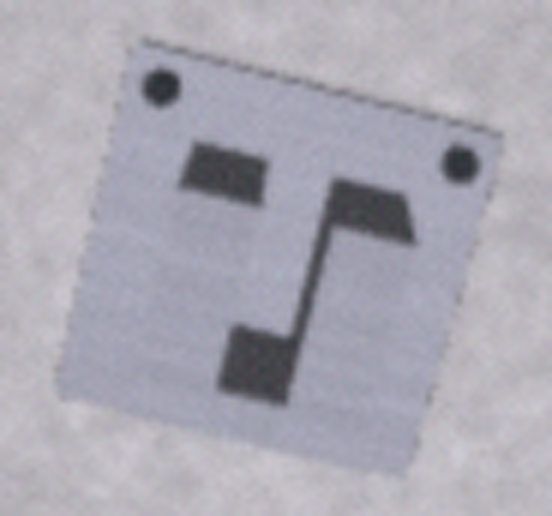

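Zoomed board: stub top at (387,230), transit head top at (489,252), and the rail screws in two rows at rows 45 and 411. Zoomed bracket: notch mouth midpoint at the block top at (296,216), and the closed-end top edge midpoint at (253,397). Next I'll cast these to world points and check them against the known sizes.

```bash
python3 - <<'E'
from h import *
import pickle
w=pickle.load(open("w.pkl","rb"))
B=lambda q:(np.array(q,float)+.5)/3.4-.5+[130,115]
pb=w["board"][0]
up=cast(pb,B([(100,46),(386,45),(674,45)]),.052); lo=cast(pb,B([(136,412),(392,411),(647,411)]),.052)
c=(up.mean(0)+lo.mean(0))/2
v=(up[2]-up[0]+lo[2]-lo[0])[:2]; v/=np.linalg.norm(v); x=np.array([v[1],-v[0]])
print("centre",c,"yaw of y deg",np.degrees(np.arctan2(v[1],v[0])), np.degrees([np.arctan2(*(a[2]-a[0])[[1,0]]) for a in (up,lo)]))
loc=lambda P:np.array([(P-c)[:2]@x,(P-c)[:2]@v])*1000
for n,P in [("u0",up[0]),("u2",up[2]),("l0",lo[0]),("l2",lo[2]),("stub",cast(pb,B((387,230)),.04)[0]),("head",cast(pb,B((489,252)),.068)[0])]: print(n,P,loc(P))
pk=w["brk"][0]; k=lambda q:(np.array(q,float)+.5)/6-.5+[200,138]
o,e=cast(pk,k([(296,216),(253,397)]),.045); print("open",o,"closed",e,"len",np.linalg.norm(o-e),"seat",e+(o-e)*12/32)
f=cast(pk,k([(140,38),(502,133),(408,475),(60,397)]),.005); print("foot",f.mean(0),np.linalg.norm(f-np.roll(f,1,0),axis=1))
pc=w["cover"][0]
q=cast(pc,np.array([(303.,207),(511,207),(504,346),(311,348)])*.64,.022)
print("cover plate",q,q.mean(0),np.linalg.norm(q-np.roll(q,1,0),axis=1))
h=cast(pc,np.array([(408.,251),(408,334)])*.64,.058); print("handle",h,h.mean(0),np.linalg.norm(h[0]-h[1]))
print([np.degrees(np.arctan2(a[1],a[0])) for a in (q[1]-q[0],q[2]-q[3],h[0]-h[1])])
E
```

```text
centre [ 0.5543 -0.0088  0.052 ] yaw of y deg 98.10107041192614 [98.0836 98.1185]
u0 [ 0.5047 -0.1068  0.052 ] [-62.9099 -90.0455]
u2 [0.4794 0.0715 0.052 ] [-62.855   90.0856]
l0 [ 0.6294 -0.0891  0.052 ] [ 63.0254 -90.0911]
l2 [0.604  0.0893 0.052 ] [62.9705 90.1065]
stub [ 0.5545 -0.01    0.04  ] [ 0.0473 -1.17  ]
head [0.5498 0.023  0.068 ] [-0.0144 32.168 ]
open [ 0.4116 -0.323   0.045 ] closed [ 0.4424 -0.3303  0.045 ] len 0.03162478684319256 seat [ 0.4308 -0.3276  0.045 ]
foot [ 0.4304 -0.3272  0.005 ] [0.0702 0.0676 0.0687 0.0686]
cover plate [[0.4553 0.2502 0.022 ]
 [0.4995 0.3908 0.022 ]
 [0.6016 0.3615 0.022 ]
 [0.558  0.2173 0.022 ]] [0.5286 0.305  0.022 ] [0.1079 0.1474 0.1062 0.1506]
handle [[0.5011 0.3131 0.058 ]
 [0.5561 0.2962 0.058 ]] [0.5286 0.3047 0.058 ] 0.05747346376454593
[np.float64(72.53460831453853), np.float64(73.1928899021626), np.float64(162.98018896535226)]
```

Sizes check out: rail screws at ±63 mm, transit pin at y = 32.2, notch length 31.6 and handle 57. The locating stub is at board y ≈ -1.2 mm. Drawing the transit pin now.

```bash
python3 - <<'E'
from h import *
d=np.deg2rad
P=np.array([.5498,.0230,0]); z=lambda h:np.array([0,0,h])
manip.goto(P+z(.13),R(d(98.1))); manip.line_to(P+z(.0435),.1)
print(manip.current_tcp_pos(),manip.current_wrist_force())
fingers.close(); print("gap",manip.current_finger_gap(),manip.current_grip_force(),manip.current_wrist_force())
manip.line_to(P+z(.17),.1); print("gap",manip.current_finger_gap(),manip.current_wrist_force(),manip.current_clock())
S=np.array([.4308,-.3276,0])
manip.goto(S+z(.13),R(d(90)))
p=vision.camera_params("wrist"); im=vision.snapshot("wrist"); cv2.imwrite("pics/held.png",cv2.resize(im[100:292,128:384,::-1],(800,600),interpolation=cv2.INTER_CUBIC))
print(manip.current_tcp_pos(),manip.current_clock())
E
```

```text
[0.5502 0.0229 0.0441] [ 0.6204 -0.4433  0.2467]
gap 0.014028516387028591 58.43454301357269 [-1.6253  0.8894  3.7296]
gap 0.013704865974169695 [-0.6142  0.2265 -1.1106] 8.825
[ 0.4314 -0.3267  0.1302] 10.2667
```

View pics/held.png

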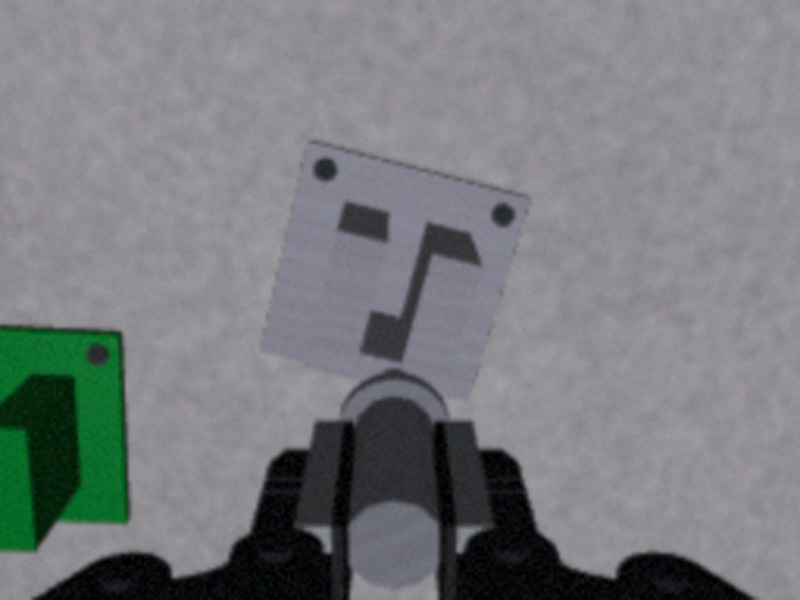

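The pin is held upright with its collar at (394,400), and the notch lies below and ahead as expected. Lowering it in.

```bash
python3 - <<'E'
from h import *
S=np.array([.4308,-.3276,0]); z=lambda h:np.array([0,0,h])
manip.line_to(S+z(.095),.08); manip.wait(.2); e=S+z(.095)-manip.current_tcp_pos(); print("err",e)
e[2]=0
f0=manip.current_wrist_force()
for h in np.arange(.090,.0625,-.003):
    manip.line_to(S+e+z(h),.05); f=manip.current_wrist_force()-f0; print(round(h,4),manip.current_tcp_pos(),f)
    if f[2]>5: break
print(manip.current_clock())
E
```

```text
err [-0.0002  0.0002 -0.0005]
0.09 [ 0.4305 -0.3273  0.0897] [-0.6222 -0.1786  0.3275]
0.087 [ 0.4305 -0.3274  0.0868] [ 0.0829 -1.1127 -0.0255]
0.084 [ 0.4306 -0.3273  0.0838] [ 0.2262 -1.2541  0.3883]
0.081 [ 0.4305 -0.3273  0.0808] [-0.5696 -0.2305  0.14  ]
0.078 [ 0.4305 -0.3273  0.0778] [-0.005  -0.2354  1.2207]
0.075 [ 0.4305 -0.3274  0.0748] [-0.4316 -0.6278  1.2093]
0.072 [ 0.4305 -0.3273  0.0718] [-0.8745  0.3159  0.5888]
0.069 [ 0.4305 -0.3274  0.0688] [ 0.3374 -0.7314  0.3606]
0.066 [ 0.4305 -0.3273  0.0658] [-0.4604 -0.1916  0.7473]
0.063 [ 0.431  -0.3278  0.0646] [-2.292   3.5597 16.2457]
13.55
```

```bash
python3 - <<'E'
from h import *
S=manip.current_tcp_pos(); S=np.array([.4306,-.3274,.0652])
manip.line_to(S,.05); fingers.open_gripper(); manip.wait(.2)
manip.line_to(S+[0,0,.085],.15)
im=vision.snapshot("wrist"); cv2.imwrite("pics/parked.png",cv2.resize(im[110:302,128:384,::-1],(800,600),interpolation=cv2.INTER_CUBIC))
C=np.array([.5286,.3048,0]); manip.goto(C+[0,0,.2],R(np.deg2rad(72.8)))
manip.line_to(C+[0,0,.09],.15); manip.wait(.2); print(manip.current_tcp_pos(),manip.current_clock())
p=vision.camera_params("wrist"); im=vision.snapshot("wrist"); 
b=im.astype(int); m=(b.sum(2)<110).astype(np.uint8); cs=cv2.findContours(m,0,2)[0]
for c in cs:
    if 100<cv2.contourArea(c): print(cv2.contourArea(c),cv2.boundingRect(c),cv2.minAreaRect(c))
cv2.imwrite("pics/cov2.png",im[:,:,::-1])
E
```

```text
[0.5289 0.3049 0.0909] 18.8333
143.5 (0, 251, 20, 27) ((7.729902267456055, 264.45770263671875), (30.604761123657227, 6.266256809234619), 50.52754211425781)
34494.5 (0, 247, 512, 137) ((255.49996948242188, 315.0), (510.99993896484375, 135.99996948242188), 0.0)
1602.5 (244, 175, 20, 89) ((253.5, 218.99996948242188), (18.999996185302734, 87.99998474121094), 0.0)
```

View pics/parked.png

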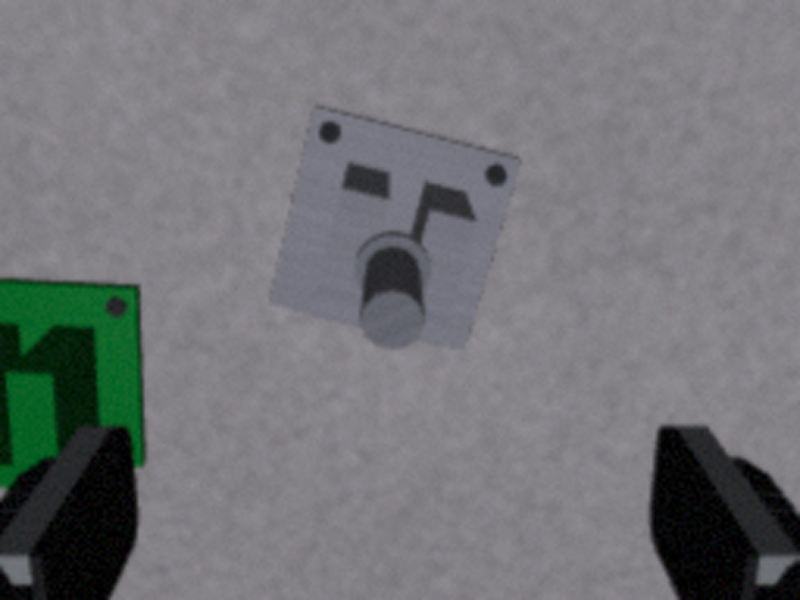

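The pin hangs upright in the notch, with its collar on the block at (393,262). The handle is centred (column 253.5 against the principal column 253.6) and aligned with the gripper. Grasping the cover.

```bash
cat >> h.py <<'E'
c0=np.array([.5543,-.0088,0]); YAW=np.deg2rad(98.1); v=np.array([np.cos(YAW),np.sin(YAW),0]); u=np.array([v[1],-v[0],0])
def bl(): # TCP in board coordinates, mm
    t=manip.current_tcp_pos()-c0; return np.round(np.array([t@u,t@v,t[2]])*1000,2)
def bp(x,y,z): return c0+u*x/1000+v*y/1000+[0,0,z/1000]
E
python3 - <<'E'
from h import *
C=np.array([.5285,.3047,.0275])
manip.line_to(C,.1); fingers.close(); print("gap",manip.current_finger_gap(),manip.current_grip_force(),manip.current_tcp_pos(),manip.current_wrist_force())
manip.line_to(C+[0,0,.10],.12); print(manip.current_finger_gap(),manip.current_wrist_force(),manip.current_clock())
manip.goto(bp(0,-16,125),R(YAW)); manip.line_to(bp(0,-16,88),.1); manip.wait(.3)
print(bl(),manip.current_wrist_force(),manip.current_clock(), manip.current_orientation()[:,1])
p=vision.camera_params("wrist"); im=vision.snapshot("wrist"); np.save("hover.npy",im); import pickle; pickle.dump(p,open("hp.pkl","wb"))
cv2.imwrite("pics/hover.png",cv2.resize(im[:,:,::-1],(800,600),interpolation=cv2.INTER_CUBIC))
E
```

```text
gap 0.013325763008648822 59.841134548187256 [0.5287 0.3049 0.0278] [-0.0012  1.4493  2.4044]
0.013314540452832164 [ 0.6453  0.3134 -4.7804] 21.2917
[  0.21 -16.04  88.5 ] [-0.0153  0.2549 -5.293 ] 23.3583 [-0.1409  0.99   -0.0004]
```

View pics/hover.png

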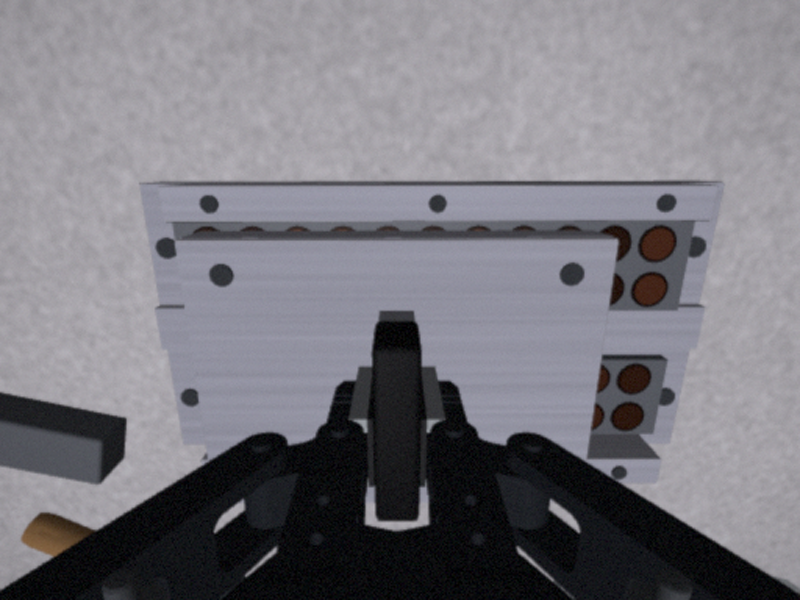

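The cover hovers parallel to the rails. Its front edge runs along row ≈240 from column ~180 to 617, with plate screws at (221,275) and (572,273). The rail screws are at row 203. I'll check the offset numerically and go straight down.

```bash
python3 - <<'E'
from h import *
import pickle
p=pickle.load(open("hp.pkl","rb"))
def L(uv,z): 
    P=cast(p,(np.array(uv,float)+.5)*.64-.5,z)-c0; return np.c_[P@u,P@v]*1000
print("rail screws",L([(209,204),(437,203),(666,203)],.052)); print("edge",L([(200,240),(617,239)],.0827)); print("plate screws",L([(221,275),(572,273)],.0827))
f0=manip.current_wrist_force()
for h in list(range(86,64,-3))+[65,64]:
    manip.line_to(bp(-.1,-16,h),.06); f=manip.current_wrist_force()-f0; print(h,bl(),f@u,f@v,f[2])
    if f[2]>6 or abs(f@u)>8: break
print(manip.current_clock())
E
```

```text
rail screws [[-62.5536 -90.1352]
 [-62.8748  -0.2446]
 [-62.8105  89.8991]]
edge [[-53.165  -81.8971]
 [-53.4116  57.4693]]
plate screws [[-41.1541 -76.298 ]
 [-41.7894  43.81  ]]
86 [ -0.22 -15.99  85.85] -0.4654151259246491 -0.2598326337836612 -0.2788290138642333
83 [ -0.24 -15.96  82.72] -0.5299159146201212 -0.12097920277574954 0.8517844416450124
80 [ -0.22 -15.95  79.76] -1.1482884897223915 0.342294016390539 0.023188463747014332
77 [ -0.21 -15.97  76.77] 0.2303486677240566 0.09132972998794237 0.372087330364419
74 [ -0.21 -15.95  73.8 ] 0.028591568422540306 -0.050635185794962 -0.13748604705058387
71 [ -0.21 -15.97  70.8 ] 0.5257112833644462 0.057432766717281036 0.1952936787102706
68 [ -0.11 -15.99  67.89] 0.6535060850126381 0.6129877104473902 0.4067842826432768
65 [  0.39 -16.41  67.24] -5.502013141973474 1.72519400987105 19.848501662964374
25.4083
```

Contact came at the expected height: underside at 40 mm, riding on the pin. Now sliding with light preload until it drops.

```bash
python3 - <<'E'
from h import *
H=66.9
manip.line_to(bp(-.1,-16,H),.03); print(bl(),manip.current_wrist_force())
for y in [-12,-9,-7,-6,-5,-4,-3,-2,-1,0,1,2,3,4]:
    manip.line_to(bp(-.1,y,H),.03); f=manip.current_wrist_force(); b=bl(); print(y,b,round(f@u,1),round(f@v,1),round(f[2],1))
    if b[2]<67.05 and f[2]<-2 or abs(f@v)>15: break
print(manip.current_clock())
E
```

```text
[  0.21 -16.17  67.44] [-2.1259 -0.3431  3.7016]
-12 [  0.58 -12.63  67.45] -0.6 -3.1 5.1
-9 [ 0.49 -9.31 67.16] 1.0 -3.3 4.4
-7 [-1.2  -6.08 65.75] 0.2 0.7 -4.7
26.4417
```

```bash
python3 - <<'E'
from h import *
manip.wait(.3); f=manip.current_wrist_force(); print(bl(),f@u,f@v,f[2],manip.current_moment(),manip.current_finger_gap())
im=vision.snapshot("wrist"); p=vision.camera_params("wrist"); cv2.imwrite("pics/slide.png",cv2.resize(im[:,:,::-1],(800,600),interpolation=cv2.INTER_CUBIC))
# plate screws: dark round blobs
m=(im.astype(int).sum(2)<170).astype(np.uint8); cs=cv2.findContours(m,cv2.RETR_LIST,2)[0]
for c in cs:
    a=cv2.contourArea(c); (x,y),r=cv2.minEnclosingCircle(c)
    if 25<a<300 and a>.6*np.pi*r*r:
        q=cast(p,(x,y),manip.current_tcp_pos()[2]-.0058)[0]-c0; q2=cast(p,(x,y),.052)[0]-c0; print((round(x),round(y)),a,"plate",q@u*1e3,q@v*1e3,"rail",q2@u*1e3,q2@v*1e3)
E
```

```text
[-0.41 -6.73 66.53] 0.42967705591046074 0.15265905600496607 -5.03504247189347 [ 0.0917  0.0773 -0.0245] 0.01320893423466417
(122, 285) 290.0 plate 26.130325845323686 -86.51524656948452 rail 32.285767043963126 -91.28372979605938
(430, 268) 43.0 plate 14.94419483297083 98.13318381522605 rail 20.42995850854727 104.41900554547212
(142, 175) 96.5 plate -42.08913938458315 -66.9070140441658 rail -40.017777162794175 -70.50161574059432
(366, 175) 99.5 plate -42.054148374721876 53.17153596814857 rail -39.98069135422298 56.7656491058696
(266, 134) 52.0 plate -63.55223512809724 -0.5521655627566995 rail -62.76579910455392 -0.17431686278107744
(100, 134) 73.5 plate -63.37085369423864 -85.41712295721322 rail -62.57355895026545 -90.11986507098771
(431, 134) 76.5 plate -63.711045083688326 84.07959168672089 rail -62.934116499096 89.52407026120005
```

```bash
python3 - <<'E'
from h import *
for h in [66,65,64,63,62,61]:
    manip.line_to(bp(0,-6.8,h),.03); manip.wait(.1); f=manip.current_wrist_force(); b=bl(); print(h,b,round(f@u,1),round(f@v,1),round(f[2],1))
    if f[2]>3 or abs(f@v)>12: break
print(manip.current_clock(),manip.current_moment())
E
```

```text
66 [ 0.04 -6.76 66.11] 0.5 1.1 -2.6
65 [ 0.05 -6.45 64.72] 1.7 3.0 -5.5
64 [-0.03 -6.47 63.9 ] 1.0 4.7 -4.9
63 [-0.05 -6.4  62.98] 1.6 5.9 -4.6
62 [-0.08 -6.3  62.15] 1.0 7.0 -2.1
61 [-0.09 -6.17 61.53] -0.8 7.7 0.9
28.8917 [ 1.1039  0.1588 -0.0504]
```

```bash
python3 - <<'E'
from h import *
for y in [-5.8,-5,-4.4,-3.8,-3]:
    manip.line_to(bp(0,y,62),.02); manip.wait(.15); f=manip.current_wrist_force(); b=bl(); print(y,b,round(f@u,1),round(f@v,1),round(f[2],1),manip.current_moment())
    if f@v<1.5: break
p=vision.camera_params("wrist"); im=vision.snapshot("wrist"); z=manip.current_tcp_pos()[2]-.0058
m=(im.astype(int).sum(2)<170).astype(np.uint8); cs=cv2.findContours(m,cv2.RETR_LIST,2)[0]
for c in cs:
    a=cv2.contourArea(c); (x,y),r=cv2.minEnclosingCircle(c)
    if 50<a<200 and a>.6*np.pi*r*r and y>150:
        q=cast(p,(x,y),z)[0]-c0; print((round(x,1),round(y,1)),a,"plate",q@u*1e3,q@v*1e3)
print(manip.current_clock())
E
```

```text
-5.8 [-0.07 -5.96 62.06] -0.4 2.0 -2.5 [ 0.2945  0.1478 -0.0589]
-5 [ 0.08 -5.27 61.98] 0.3 -1.8 -4.3 [-0.2579 -0.0588 -0.0595]
(141.8, 175.1) 87.5 plate -41.65354889798438 -65.15126911306274
(366.0, 174.5) 90.0 plate -41.918238014947384 54.67484995913938
29.7417
```

```bash
python3 - <<'E'
from h import *
for y in [-4.5,-4,-3,-2,-1,0,-1,-2,-3,-4]:
    manip.line_to(bp(0,y,62.2),.02); manip.wait(.15); f=manip.current_wrist_force(); b=bl(); print(y,b,round(f@u,1),round(f@v,1),round(f[2],1),manip.current_moment()[0].round(2))
    if abs(f@v)>14: break
print(manip.current_clock())
E
```

```text
-4.5 [-0.06 -4.4  62.15] 0.1 0.3 -5.2 0.03
-4 [-0.02 -3.96 62.15] -0.0 0.3 -5.6 0.01
-3 [-0.02 -3.02 62.17] -0.4 0.8 -5.0 0.05
-2 [ 0.  -2.  62.2] 0.0 -0.3 -6.3 0.02
-1 [-0.01 -1.02 62.2 ] -0.5 0.8 -6.0 0.03
0 [ 0.02 -0.01 62.24] -0.4 -0.6 -5.4 -0.01
-1 [-0.   -1.01 62.2 ] 0.2 -0.0 -5.0 0.03
-2 [-0.01 -2.   62.18] 0.2 -1.1 -5.5 0.0
-3 [-0.02 -2.98 62.17] -1.6 0.7 -5.2 -0.0
-4 [ 0.02 -3.99 62.18] -0.1 0.4 -5.2 0.0
33.7417
```

The cover is over the pin and free along y from about -5 to beyond 0, which is consistent with the stub seen at -1.2. Centring there and pressing home.

```bash
python3 - <<'E'
from h import *
manip.line_to(bp(0,-1.2,62),.03)
for h in [61,60,59,57,55,54,53.5,53,52.5,52,51.5,51,50.5]:
    manip.line_to(bp(0,-1.2,h),.03); manip.wait(.15); f=manip.current_wrist_force(); b=bl(); print(h,b,round(f@u,1),round(f@v,1),round(f[2],1),manip.current_moment()[0].round(2))
    if f[2]>22 or abs(f@v)>15 or abs(f@u)>15: break
print(manip.current_clock())
E
```

```text
61 [ 0.08 -1.05 61.25] -1.0 4.2 1.1 0.31
60 [ 0.12 -1.16 60.08] 0.3 3.7 1.5 0.37
59 [ 0.12 -1.21 59.06] -0.6 4.1 3.0 0.34
57 [ 0.12 -1.24 57.11] -0.2 4.5 2.0 0.4
55 [ 0.1  -1.24 55.08] 0.8 3.8 4.9 0.36
54 [ 0.12 -1.23 54.09] 0.7 4.6 4.2 0.4
53.5 [ 0.14 -1.22 53.66] 1.8 4.2 5.6 0.46
53 [ 0.14 -1.25 53.62] -1.3 4.3 10.5 0.54
52.5 [ 0.18 -1.23 53.62] -2.1 5.5 15.3 0.53
52 [ 0.18 -1.23 53.61] -3.7 6.0 19.1 0.53
51.5 [ 0.18 -1.24 53.56] -5.4 6.7 24.0 0.58
38.3917
```

The cover is solidly bottomed at an underside of 25.8 mm, and it's still being pressed. Quick steadiness check, then hand-in.

```bash
python3 - <<'E'
from h import *
manip.wait(.5); print(bl(),manip.current_wrist_force(),manip.current_finger_gap(),manip.current_clock()); print(order.finish_job())
E
```

```text
[ 0.21 -1.25 53.56] [-6.3897  4.5303 23.9196] 0.013278767251368666 38.8917
the job is handed in; nothing more can be done
None
```

The job is handed in at 38.9 s: the transit pin is hanging in the bracket notch and released, and the cover is over the locating pin and held pressed home with its underside at about 26 mm.

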